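# Close the jar in the wine cellar

## Task

On the tasting counter, find the loose lid that fits the open jar with the cork sleeve, set it on the jar's threaded neck with its bar roughly crosswise to the jar's board, and screw it clockwise until it is fully home, with its bar in line with the long side of the board. Let go of it, and leave the other two lids where they are.

Things in the scene. Friction and masses are not known exactly. Their poses are not given: they have to be found in the camera images.
- jar: The open jar, fixed: round, pale glass with a cork sleeve, 72 mm wide, on a dark oblong board 110 x 76 x 10 mm. Origin: centre of the board's underside; x along the board's long side, z up. Shoulder 70 mm up; on it a steel neck 44 mm wide, tapering to 34 mm at its top 93 mm up, with a coarse two-start outer thread 54 mm over all, 2 mm play around the fitting lid, turning easily.
- jar_neck (a point): Top centre of the neck, 93 mm up. With its bar 46 to 138 degrees anticlockwise (from above) of the board's x the fitting lid drops on, underside 76 mm above the jar's origin; elsewhere it rides about 10 mm higher. Turned clockwise from there it sinks 5 mm under the thread: home with the bar along the board's x, underside 71 mm up; a stop about 7 degrees further.
- lid_64: The fitting lid: round, steel, 64 mm across, 27 mm high, open below; on top a wooden grip bar 46 long, 14 thick, 26 mm high (53 mm in all). Origin: centre of its underside; x along the bar, z up. Inside, at the bottom under the bar's ends, two lugs 4.5 mm high, 50 mm apart; a half turn makes no difference. About 0.12 kg. Stands upright on the counter.
- lid_46: A smaller lid of the same make, 46 mm across, same height and bar, too small for the neck; to be left alone. Origin: centre of its underside; x along the bar, z up.
- lid_80: A larger lid of the same make, 80 mm across, same height and bar, too wide for the thread; to be left alone. Origin: centre of its underside; x along the bar, z up.
Mind the look-alikes: they are no part of the job. What is shaped like the jar but blue is not meant.

How it is judged:
By the outcome, as a careful person would: the job done as asked, in the order asked, and still so for the second after the job is handed in, with the robot touching nothing.
It also fails if it takes over 48 s, if anything falls off the work surface, if the arm or the gripper's body presses on something with over 40 N, if the wrist force passes 120 N, or if a joint passes its speed limit or range.

## Robot

A 6-joint arm with a two-finger parallel gripper is mounted at the origin on the work surface. World frame = base frame: x ahead of the robot, y to its left, z up, the work surface at z = 0. Lengths are in m, angles in rad, forces in N, time in s.
With the tool pointing down it reaches from about 0.35 to 0.775 m from the base axis. Payload 7.3 kg.
Tool frame: the origin (TCP) lies at the very end of the fingers, on their centre line; the grasp point (between the pads) lies 19 mm behind it; z points along the fingers, y is the line along which they close (so a half turn about z gives the same grasp; the last joint's range is limited). The gripper opens to 92 mm and grips with 3 to 60 N. Pads are 19 mm wide; open, the fingers measure 130 mm over their backs; the gripper's body (75 mm by 190 mm) begins 47 mm behind the grasp point.
Start: joints at [-1.426, 0.342, 1.524, -0, 1.275, -0.146], TCP at [0.151, -0.503, 0.227] pointing down, gripper open.
Joint ranges: [-2.53, 2.53], [-0.77, 2.02], [0.04, 2.7], [-1, 4.14], [0.28, 2.66], [-3.11, 3.11]. Speed limits (rad/s): [2.57, 2.57, 3.14, 3.14, 3.14, 3.14].

## Interface

Orientations are given as [roll, pitch, yaw] about the fixed x, y, z axes, in that order (R = Rz(yaw) Ry(pitch) Rx(roll)).
In Python, from cell import observe, read_camera, get_calibration, hand_in, search_frame gives the robot as it stands.
- The arm moves only by the tool step_arm, never from a script. Its argument "commands" is a list of rows, each an object with "translation": the shift along the tool's x, y, z in mm, a list of three; "roll": the turn about the tool's z in rad. In form: [{"translation": [x, y, z], "roll": roll}, ...]. A call has 1 to 20 rows; each row shifts and turns the commanded pose from where the row before left it, along the tool's axes as they then stand; what a row does not reach is not made up. A row lasts 1/12 s, in which the tool goes at most 41.7 mm and 7.16 degrees, less where a joint would pass 70% of its speed; a pose out of reach is approached as far as the arm can. A call is refused whole if a number of a shift passes 41.7 or a number of a turn 0.125, either way. A call with a gripper value outside its range is refused whole. "fingers" is the opening, from 0 (shut) to 1 (fully open), set as the call begins (left out, the last holds). The fingers move at their own pace and stop on an object; "grip_force" is the grip in N (left out, the last holds). Time passes only in rows, so rows that do not move let the fingers close. It gives the time, the measured TCP pose, the force, the opening and the grip force at its end, in the units of the state.
- observe(): the state, without advancing time (a new reading comes with each control period).
- read_camera(name): name is "side" or "top" or "wrist"; returns the picture (480x640x3 uint8, red, green, blue); there is no depth.
- get_calibration(name): a dict with "camera_matrix" (3x3 intrinsics, pixels), "dist_coeffs" ([k1, k2, p1, p2, k3] as OpenCV has them; the pictures are not rectified), "world_from_camera" (4x4, takes a point from camera to world coordinates). Camera axes: x right, y up, looking along -z (the intrinsics and any distortion apply to the point x, -y, -z); pixel columns grow to the right and rows downward; lengths in m; the calibration is good to about 2 mm. A picture is of the moment at which its call begins: read the wrist's pose just before it. get_calibration takes no time and is no camera call; for the wrist camera it gives the pose at the moment of the call.
- hand_in(): hands the job in; it is judged then, once.
Trained networks look in the newest picture that a camera, given by its name, has taken for a name from the list of things; names that differ only in an ending like _2 or _b are one class to them, and where a whole thing is asked for, a point or a joint stands for the part that bears it (a point fixed in the world has none). Each returns a list of dicts, best first, with "confidence" (0 to 1); they miss things now and then, are a little off and sometimes report something else, mostly with a low value. They report only what shows in the picture. A call takes as long as a camera call. They do not tell look-alikes from the thing itself.
- search_frame(camera, name): "at" ([x, y, z] in m, in world coordinates, good to about 4 mm: the middle of the surface that is visible of it).
The state is a dict: "time": time; "qpos": joint angles; "qvel": joint speeds; "joint_efforts": joint torques, N m; "tool_pos": TCP position; "tool_rot": TCP orientation; "contact_force": force on the tool from outside, world axes, zero at the start; "torque": the same for the moment, N m; "opening": finger opening in m; "grip_force": force on a finger pad.
Only numpy, scipy, OpenCV 4.12 (cv2) and the standard library are available. Lean on these libraries where they do the work, as an engineer would, in place of code of your own. Each camera call takes 0.05 s, during which the arm holds its last target. There are 200 camera calls.

## Working session

There is one attempt and no reset: what is moved stays moved. The work goes in short steps, Python scripts to look and compute and a tool call to move; the robot and the scene stay as the last step left them, time stands still between calls to the robot, and variables do not carry over. Pictures are saved under pics/ and viewed, at most 10 in all, crops included, and the job is handed in when it is done.

Besides the shell and the picture viewer there is one more tool, called after "Emit:" as name(argument=value, ...) on one line, values as JSON. step_arm: Moves the arm, as the interface text tells. Its arguments: {"type":"object","properties":{"commands":{"type":"array"},"fingers":{"type":"number"},"grip_force":{"type":"number"}},"required":["commands"]}

```bash
mkdir -p pics && python3 - <<'E'
from cell import *
import cv2
s=observe(); print(s['time'],s['tool_pos'],s['tool_rot'],s['opening'])
for c in('top','side'):
    cv2.imwrite(f'pics/{c}0.png',read_camera(c)[:,:,::-1])
for n in('jar','lid_64','lid_46','lid_80'):
    for d in search_frame('top',n)[:4]: print(n,d)
E
```

```text
0.0 [ 0.1504864  -0.50255677  0.22604647] [-3.14009634e+00 -2.01785846e-04  2.90808073e-01] 0.09179979306595128
jar {'at': [0.4828, -0.3412, 0.0526], 'confidence': 0.79}
jar {'at': [0.5437, -0.1805, 0.0545], 'confidence': 0.73}
lid_64 {'at': [0.4435, -0.0141, 0.0272], 'confidence': 0.93}
lid_64 {'at': [0.4677, 0.2279, 0.0248], 'confidence': 0.89}
lid_64 {'at': [0.5469, -0.1805, 0.0568], 'confidence': 0.71}
lid_46 {'at': [0.4435, -0.0141, 0.0272], 'confidence': 0.93}
lid_46 {'at': [0.4677, 0.2279, 0.0248], 'confidence': 0.89}
lid_46 {'at': [0.5469, -0.1805, 0.0568], 'confidence': 0.71}
lid_80 {'at': [0.4435, -0.0141, 0.0272], 'confidence': 0.93}
lid_80 {'at': [0.4677, 0.2279, 0.0248], 'confidence': 0.89}
lid_80 {'at': [0.5469, -0.1805, 0.0568], 'confidence': 0.71}
```

View pics/top0.png

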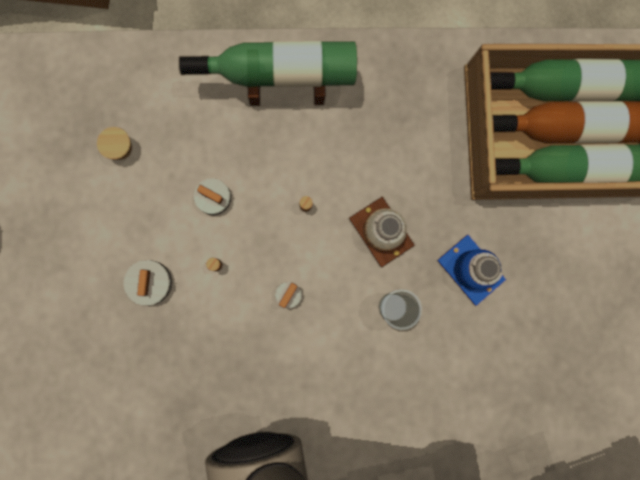

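View pics/side0.png

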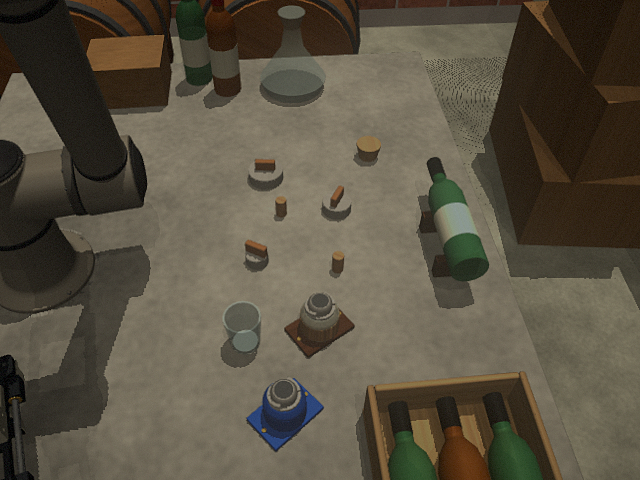

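Top view: the lids are medium (212,197), large (148,283) and small (289,295). The cork jar is at (383,231) and the blue look-alike at (473,270). The medium lid is lid_64, so I'll look closer at it and the jar.

```bash
cat > h.py <<'E'
from cell import *
import cv2, numpy as np
def ray(c,px,z,K=None):
    k=get_calibration(c) if K is None else K
    u=cv2.undistortPoints(np.array([[px]],float),np.array(k['camera_matrix']),np.array(k['dist_coeffs'])).ravel()
    T=np.array(k['world_from_camera']); d=T[:3,:3]@[u[0],-u[1],-1]; o=T[:3,3]
    return (o+d*(z-o[2])/d[2])[:2]
def proj(c,P):
    k=get_calibration(c);T=np.linalg.inv(np.array(k['world_from_camera']))
    p=(T[:3,:3]@np.array(P).T).T+T[:3,3]; p=p*[1,-1,-1]
    return cv2.projectPoints(p,np.zeros(3),np.zeros(3),np.array(k['camera_matrix']),np.array(k['dist_coeffs']))[0][:,0]
E
python3 - <<'E'
from h import *
im=cv2.imread('pics/top0.png')
a=cv2.resize(im[165:230,180:245],(390,390),interpolation=cv2.INTER_CUBIC)
b=cv2.resize(im[190:273,343:420],(385,415),interpolation=cv2.INTER_CUBIC)
o=np.zeros((415,790,3),np.uint8);o[:390,:390]=a;o[:,400:785]=b
cv2.imwrite('pics/crop.png',o)
E
```

```text
(no output)
```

View pics/crop.png

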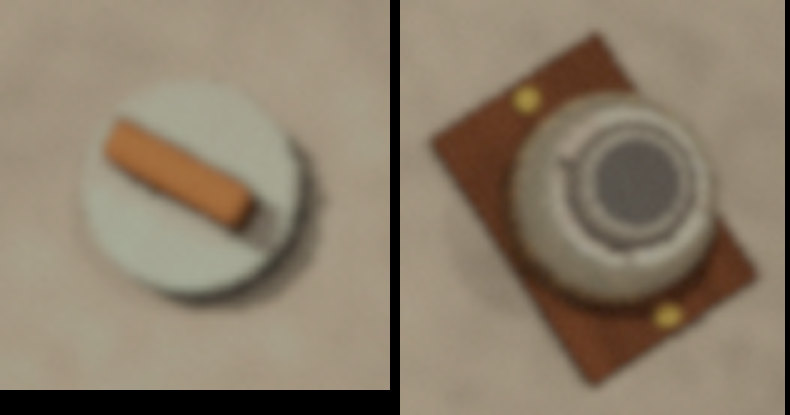

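```bash
python3 - <<'E'
from h import *
A=lambda x,y:((x+.5)/6-.5+180,(y+.5)/6-.5+165)
B=lambda x,y:((x-400+.5)/5-.5+343,(y+.5)/5-.5+190)
print('lid rim',ray('top',A(190,187),.027),'bar',ray('top',A(178,173),.053))
for e in(((118,122),(247,183)),((110,155),(235,228))):
    p,q=[ray('top',A(*v),.053) for v in e]; print('bar ang',np.degrees(np.arctan2(*(q-p)[::-1])))
c=[ray('top',B(*v),.01) for v in((597,33),(431,143),(757,275),(592,387))]
print('board',np.mean(c,0),[np.degrees(np.arctan2(*(c[j]-c[i])[::-1])) for i,j in((0,2),(1,3),(0,1),(2,3))],np.linalg.norm(c[0]-c[2]),np.linalg.norm(c[0]-c[1]))
print('neck',ray('top',B(637,181),.093))
print('top cam',np.array(get_calibration('top')['world_from_camera'])[:3,3])
w=np.array(get_calibration('wrist')['world_from_camera']);print(w.round(3),get_calibration('wrist')['camera_matrix'])
# full projection check
E
```

```text
lid rim [0.62171728 0.12001339] bar [0.6214056  0.11926903]
bar ang -116.71851172493137
bar ang -121.67199774180196
board [ 0.55238183 -0.18666513] [np.float64(-148.4174601030043), np.float64(-148.27803329313642), np.float64(122.23586542602119), np.float64(122.35788775651481)] 0.10653101072950762 0.0740582758047631
neck [ 0.55351593 -0.18743797]
top cam [ 0.46190847 -0.02855335  0.95238013]
[[ 0.286  0.912  0.293  0.23 ]
 [-0.958  0.272  0.088 -0.48 ]
 [ 0.    -0.306  0.952  0.384]
 [ 0.     0.     0.     1.   ]] [[411.84230928   0.         329.58839002]
 [  0.         411.84230928 238.47707067]
 [  0.           0.           1.        ]]
```

Emit:
step_arm(commands=[{"translation":[24.2,-17.7,0],"roll":0},{"translation":[24.2,-17.7,0],"roll":0},{"translation":[24.2,-17.7,0],"roll":0},{"translation":[24.2,-17.7,0],"roll":0},{"translation":[24.2,-17.7,0],"roll":0},{"translation":[24.2,-17.7,0],"roll":0},{"translation":[24.2,-17.7,0],"roll":0},{"translation":[24.2,-17.7,0],"roll":0},{"translation":[24.2,-17.7,0],"roll":0},{"translation":[24.2,-17.7,0],"roll":0},{"translation":[24.2,-17.7,0],"roll":0},{"translation":[24.2,-17.7,0],"roll":0},{"translation":[24.2,-17.7,0],"roll":0},{"translation":[24.2,-17.7,0],"roll":0},{"translation":[24.2,-17.7,0],"roll":0},{"translation":[24.2,-17.7,0],"roll":0},{"translation":[24.2,-17.7,0],"roll":0},{"translation":[24.2,-17.7,0],"roll":0},{"translation":[24.2,-17.7,0],"roll":0},{"translation":[24.2,-17.7,0],"roll":0}], fingers=0.6)

```text
time: 1.97
tool_pos: [0.5134, -0.0236, 0.2267]
tool_rot: [3.141, 0.0, 0.291]
contact_force: [1.8, -0.4, -0.5]
opening: 0.0551
grip_force: 0.0
```

Emit:
step_arm(commands=[{"translation":[24.2,-17.7,0],"roll":0},{"translation":[24.2,-17.7,0],"roll":0},{"translation":[24.2,-17.7,0],"roll":0},{"translation":[24.2,-17.7,0],"roll":0},{"translation":[24.2,-17.7,0],"roll":0},{"translation":[24.2,-17.7,0],"roll":0},{"translation":[0,0,0],"roll":-0.11},{"translation":[0,0,0],"roll":-0.11},{"translation":[0,0,0],"roll":-0.11},{"translation":[0,0,0],"roll":-0.11},{"translation":[0,0,0],"roll":-0.11},{"translation":[0,0,0],"roll":-0.11},{"translation":[0,0,0],"roll":-0.11},{"translation":[0,0,0],"roll":0},{"translation":[0,0,0],"roll":0}])

```text
time: 3.22
tool_pos: [0.6213, 0.1183, 0.2265]
tool_rot: [-3.141, 0.0, 1.058]
contact_force: [0.2, -0.6, -0.2]
opening: 0.0549
grip_force: 0.0
```

```bash
python3 - <<'E'
from h import *
s=observe();print(s['time'],s['tool_pos'],s['tool_rot'],s['opening'])
cv2.imwrite('pics/w1.png',read_camera('wrist')[:,:,::-1])
t=np.linspace(0,2*np.pi,5)[:4]
print('expected rim px',proj('wrist',[[.6216+.032*np.cos(a),.1196+.032*np.sin(a),.027] for a in t]).round())
print('tcp-axis at z=.053',proj('wrist',[[*s['tool_pos'][:2],.053]]))
E
```

```text
3.2167 [0.62134832 0.11830059 0.22653255] [-3.14142301e+00  2.52282287e-04  1.05751659e+00] 0.05494621436268093
expected rim px [[360. 185.]
 [310. 171.]
 [298. 220.]
 [346. 232.]]
tcp-axis at z=.053 [[329.04035572 210.9605652 ]]
```

View pics/w1.png

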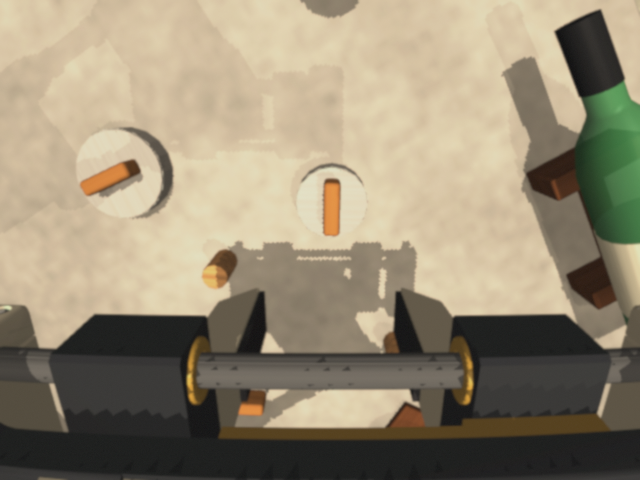

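The wrist view shows the lid rim centred at about (331,202), with its bar running vertically from (332,182) to (331,234), so it is already aligned with the tool x.

```bash
python3 - <<'E'
from h import *
im=cv2.imread('pics/w1.png')
hsv=cv2.cvtColor(im,cv2.COLOR_BGR2HSV)
m=((hsv[...,0]<20)&(hsv[...,1]>150)&(hsv[...,2]>170)).astype(np.uint8); q=np.zeros_like(m);q[165:245,290:375]=m[165:245,290:375]
pts=np.argwhere(q)[:,::-1].astype(np.float32); r=cv2.minAreaRect(pts);print(r)
b=cv2.boxPoints(r);W=np.array([ray('wrist',p,.053) for p in b])
c=W.mean(0);e=sorted([(np.linalg.norm(W[(i+1)%4]-W[i]),np.degrees(np.arctan2(*(W[(i+1)%4]-W[i])[::-1]))) for i in range(4)]);print(c,e)
print('rim',ray('wrist',(331,201.5),.027))
s=observe();y=s['tool_rot'][2]
for p in (c,ray('wrist',(331,201.5),.027)):
    d=p-s['tool_pos'][:2];print('tool xy mm',1e3*(d@[np.cos(y),np.sin(y)]),1e3*(d@[np.sin(y),-np.cos(y)]))
print(np.degrees(y))
E
```

```text
((331.1268005371094, 208.55453491210938), (14.687480926513672, 51.137046813964844), 1.4688007831573486)
[0.62364915 0.1188885 ] [(np.float64(0.011903342313525378), np.float64(-30.930397263792955)), (np.float64(0.012361532191504604), np.float64(149.00040486818665)), (np.float64(0.043396265034108185), np.float64(58.88853028915192)), (np.float64(0.04341216477413573), np.float64(-120.5066878585792))]
rim [0.62389104 0.11928492]
tool xy mm 1.618989725880389 1.7154210701504897
tool xy mm 2.083109420464707 1.7314015904698445
60.58028370252435
```

Emit:
step_arm(commands=[{"translation":[1.6,1.6,0],"roll":0.015},{"translation":[0,0,30],"roll":0},{"translation":[0,0,30],"roll":0},{"translation":[0,0,30],"roll":0},{"translation":[0,0,30],"roll":0},{"translation":[0,0,30],"roll":0},{"translation":[0,0,20],"roll":0},{"translation":[0,0,10],"roll":0},{"translation":[0,0,5],"roll":0},{"translation":[0,0,5],"roll":0},{"translation":[0,0,5],"roll":0},{"translation":[0,0,0],"roll":0},{"translation":[0,0,0],"roll":0},{"translation":[0,0,0],"roll":0}])

```text
time: 4.43
tool_pos: [0.6242, 0.119, 0.0327]
tool_rot: [3.14, -0.001, 1.046]
contact_force: [-0.2, -0.3, -0.1]
opening: 0.055
grip_force: 0.0
```

Emit:
step_arm(commands=[{"translation":[0,0,0],"roll":0},{"translation":[0,0,0],"roll":0},{"translation":[0,0,0],"roll":0},{"translation":[0,0,0],"roll":0},{"translation":[0,0,0],"roll":0},{"translation":[0,0,0],"roll":0},{"translation":[0,0,0],"roll":0},{"translation":[0,0,0],"roll":0},{"translation":[0,0,0],"roll":0},{"translation":[0,0,0],"roll":0},{"translation":[0,0,0],"roll":0},{"translation":[0,0,0],"roll":0}], fingers=0, grip_force=25)

```text
time: 5.43
tool_pos: [0.6235, 0.1189, 0.0317]
tool_rot: [-3.142, 0.0, 1.046]
contact_force: [-1.1, -0.3, -0.1]
opening: 0.0137
grip_force: 25.0
```

Emit:
step_arm(commands=[{"translation":[0,0,-20],"roll":0},{"translation":[0,0,-35],"roll":0},{"translation":[0,0,-35],"roll":0},{"translation":[0,0,-35],"roll":0},{"translation":[0,0,-35],"roll":0},{"translation":[0,0,-35],"roll":0},{"translation":[-25,7.7,0],"roll":0},{"translation":[-25,7.7,0],"roll":0},{"translation":[-25,7.7,0],"roll":0},{"translation":[-25,7.7,0],"roll":0},{"translation":[-25,7.7,0],"roll":0},{"translation":[-25,7.7,0],"roll":0},{"translation":[-25,7.7,0],"roll":0},{"translation":[-25,7.7,0],"roll":0},{"translation":[-25,7.7,0],"roll":0},{"translation":[-25,7.7,0],"roll":0},{"translation":[-25,7.7,0],"roll":0},{"translation":[-25,7.7,0],"roll":0}])

```text
time: 6.93
tool_pos: [0.5525, -0.1881, 0.2265]
tool_rot: [-3.141, 0.0, 1.046]
contact_force: [0.2, -0.2, -1.3]
opening: 0.0137
grip_force: 25.0
```

Emit:
step_arm(commands=[{"translation":[0,0,0],"roll":-0.104},{"translation":[0,0,0],"roll":-0.104},{"translation":[0,0,0],"roll":-0.104},{"translation":[0,0,0],"roll":-0.104},{"translation":[0,0,0],"roll":-0.104},{"translation":[0,0,0],"roll":-0.104},{"translation":[0,0,0],"roll":-0.104},{"translation":[0,0,0],"roll":-0.104},{"translation":[0,0,0],"roll":-0.104},{"translation":[0,0,0],"roll":-0.104},{"translation":[0,0,0],"roll":0},{"translation":[0,0,0],"roll":0}])

```text
time: 7.93
tool_pos: [0.553, -0.1869, 0.2265]
tool_rot: [-3.141, -0.0, 2.083]
contact_force: [-0.2, 0.1, -1.1]
opening: 0.0138
grip_force: 25.0
```

```bash
python3 - <<'E'
from h import *
s=observe();print(s['time'],s['tool_pos'],s['tool_rot'],s['opening'],s['grip_force'])
cv2.imwrite('pics/w2.png',read_camera('wrist')[:,:,::-1])
print(proj('wrist',[[.553,-.187,.093]]))
E
```

```text
7.9333 [ 0.55303213 -0.18693614  0.22650723] [-3.14131925e+00 -2.96766422e-04  2.08268492e+00] 0.013793604419695907 24.992497265338898
[[330.07294684 224.22961607]]
```

View pics/w2.png

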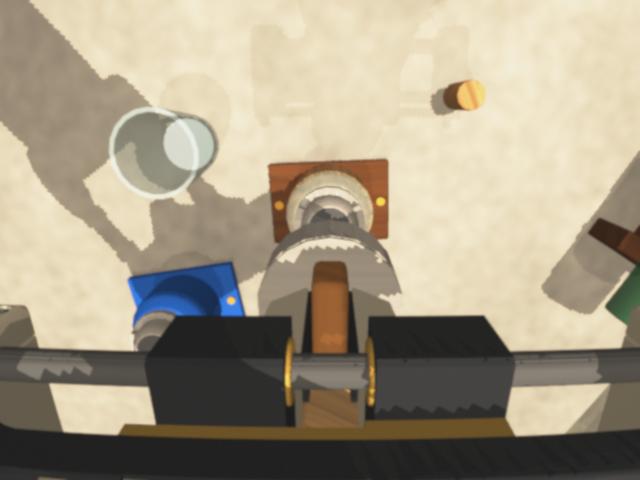

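The wrist view shows the lid held, hiding the neck at about (330,218). I'll back off along −x to see the neck.

Emit:
step_arm(commands=[{"translation":[-25,0,0],"roll":0},{"translation":[-25,0,0],"roll":0},{"translation":[-20,0,0],"roll":0},{"translation":[0,0,0],"roll":0},{"translation":[0,0,0],"roll":0},{"translation":[0,0,0],"roll":0}])

```text
time: 8.48
tool_pos: [0.5873, -0.2474, 0.2264]
tool_rot: [-3.141, -0.001, 2.084]
contact_force: [-0.5, 0.1, -1.9]
opening: 0.0142
grip_force: 25.0
```

```bash
python3 - <<'E'
from h import *
s=observe();print(s['time'],s['tool_pos'],s['tool_rot'])
k=get_calibration('wrist');np.save('k3.npy',k,allow_pickle=True)
im=read_camera('wrist')[:,:,::-1]
cv2.imwrite('pics/w3.png',im)
print(proj('wrist',[[.553,-.187,.093]]))
cv2.imwrite('pics/w3c.png',cv2.resize(im[50:250,240:440],(600,600),interpolation=cv2.INTER_CUBIC))
E
```

```text
8.4833 [ 0.5872787  -0.2474188   0.22636094] [-3.14122294e+00 -1.01533145e-03  2.08443341e+00]
[[329.8048714  127.40683891]]
```

View pics/w3c.png

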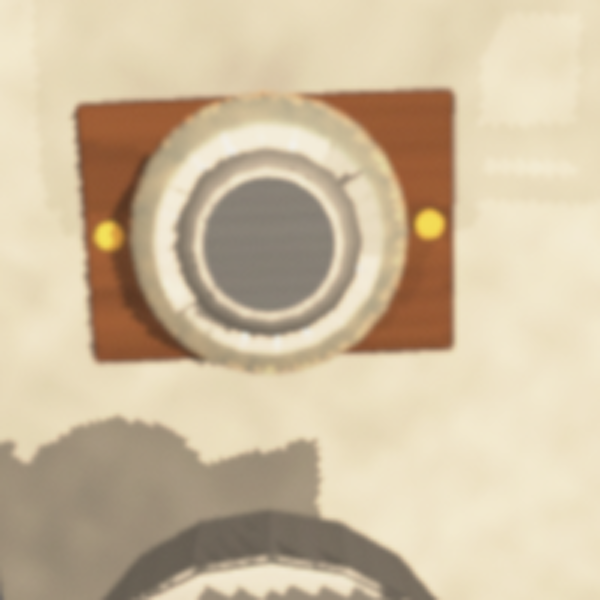

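```bash
python3 - <<'E'
from h import *
P=lambda x,y:((x+.5)/3-.5+240,(y+.5)/3-.5+50)
n=ray('wrist',P(270,244),.093);print('neck',n)
c=[ray('wrist',P(*v),.01) for v in((78,104),(453,90),(95,360),(453,348))]
d=[ray('wrist',P(*v),.01) for v in((108,236),(430,224))]
f=lambda a,b:np.degrees(np.arctan2(*(b-a)[::-1]))%180
print('board',np.mean(c,0),f(c[0],c[1]),f(c[2],c[3]),f(c[0],c[2])-90,f(c[1],c[3])-90,'dots',f(*d),np.mean(d,0))
s=observe();y=s['tool_rot'][2];q=n-s['tool_pos'][:2]
print(np.degrees(y),'tool mm',1e3*(q@[np.cos(y),np.sin(y)]),1e3*(q@[np.sin(y),-np.cos(y)]))
E
```

```text
neck [ 0.55410661 -0.18915299]
board [ 0.55407602 -0.18920576] 31.485169064269343 31.369377831510967 31.11313971837592 31.668136003367223 dots 31.530680382703718 [ 0.55408369 -0.18971234]
119.47257401240505 tool mm 66.78005392836054 -0.3761993217121419
```

Emit:
step_arm(commands=[{"translation":[25,0,0],"roll":0},{"translation":[25,-0.4,0],"roll":0},{"translation":[16.3,0,0],"roll":0},{"translation":[0,0,15],"roll":0},{"translation":[0,0,20],"roll":0},{"translation":[0,0,20],"roll":0},{"translation":[0,0,15],"roll":0},{"translation":[0,0,10],"roll":0},{"translation":[0,0,5],"roll":0},{"translation":[0,0,5],"roll":0},{"translation":[0,0,5],"roll":0},{"translation":[0,0,3],"roll":0},{"translation":[0,0,0],"roll":0},{"translation":[0,0,0],"roll":0}])

```text
time: 9.7
tool_pos: [0.5548, -0.1905, 0.129]
tool_rot: [3.141, 0.001, 2.086]
contact_force: [-1.0, -0.0, -1.3]
opening: 0.0139
grip_force: 25.0
```

Emit:
step_arm(commands=[{"translation":[0,0,2.5],"roll":0},{"translation":[0,0,2.5],"roll":0},{"translation":[0,0,2.5],"roll":0},{"translation":[0,0,2.5],"roll":0},{"translation":[0,0,0],"roll":0},{"translation":[0,0,0],"roll":0}])

```text
time: 10.2
tool_pos: [0.5545, -0.1903, 0.1185]
tool_rot: [-3.141, -0.0, 2.086]
contact_force: [-0.7, 0.5, -1.5]
opening: 0.0135
grip_force: 25.0
```

Emit:
step_arm(commands=[{"translation":[0.7,0,2.5],"roll":0},{"translation":[0,0,2.5],"roll":0},{"translation":[0,0,2.5],"roll":0},{"translation":[0,0,2],"roll":0},{"translation":[0,0,0],"roll":0},{"translation":[0,0,0],"roll":0}])

```text
time: 10.7
tool_pos: [0.5542, -0.1898, 0.109]
tool_rot: [-3.141, -0.0, 2.086]
contact_force: [-0.4, 0.1, -1.0]
opening: 0.0138
grip_force: 25.0
```

Emit:
step_arm(commands=[{"translation":[0,0,1],"roll":0},{"translation":[0,0,0.7],"roll":0},{"translation":[0,0,0],"roll":0},{"translation":[0,0,0],"roll":0}])

```text
time: 11.03
tool_pos: [0.5544, -0.1899, 0.1076]
tool_rot: [3.141, 0.0, 2.086]
contact_force: [-0.5, -0.1, -0.4]
opening: 0.0135
grip_force: 25.0
```

Emit:
step_arm(commands=[{"translation":[0,0,0.3],"roll":0.09},{"translation":[0,0,0.3],"roll":0.09},{"translation":[0,0,0.3],"roll":0.09},{"translation":[0,0,0.3],"roll":0.09},{"translation":[0,0,0.2],"roll":0.09},{"translation":[0,0,0.2],"roll":0.09},{"translation":[0,0,0.2],"roll":0.09},{"translation":[0,0,0.2],"roll":0.09},{"translation":[0,0,0],"roll":0},{"translation":[0,0,0],"roll":0}])

```text
time: 11.87
tool_pos: [0.555, -0.1902, 0.1071]
tool_rot: [3.139, 0.001, 1.365]
contact_force: [-0.9, 0.9, 8.1]
opening: 0.014
grip_force: 25.0
```

Emit:
step_arm(commands=[{"translation":[0,0,0.2],"roll":0.08},{"translation":[0,0,0.2],"roll":0.08},{"translation":[0,0,0.3],"roll":0.08},{"translation":[0,0,0.4],"roll":0.08},{"translation":[0,0,0.4],"roll":0.08},{"translation":[0,0,0],"roll":0},{"translation":[0,0,0],"roll":0}])

```text
time: 12.45
tool_pos: [0.5546, -0.19, 0.1047]
tool_rot: [3.14, -0.0, 0.968]
contact_force: [-0.3, 0.4, 4.3]
opening: 0.0137
grip_force: 25.0
```

Sinking as expected; 0.42 rad left.

Emit:
step_arm(commands=[{"translation":[0,0,0.4],"roll":0.07},{"translation":[0,0,0.4],"roll":0.07},{"translation":[0,0,0.3],"roll":0.07},{"translation":[0,0,0.3],"roll":0.07},{"translation":[0,0,0.3],"roll":0.07},{"translation":[0,0,0.3],"roll":0.07},{"translation":[0,0,0],"roll":0},{"translation":[0,0,0],"roll":0}])

```text
time: 13.12
tool_pos: [0.5547, -0.19, 0.1025]
tool_rot: [3.14, -0.001, 0.549]
contact_force: [-0.1, -0.8, 4.6]
opening: 0.0138
grip_force: 25.0
```

```bash
python3 - <<'E'
from cell import *
s=observe();print(s)
E
```

```text
{'time': 13.1167, 'qpos': array([-4.60715531e-01,  5.71682851e-01,  1.51598958e+00, -7.08952170e-05,
        1.05259814e+00,  5.60887525e-01]), 'qvel': array([ 1.03992338e-03, -1.25066908e-03,  1.44084281e-03, -1.41207355e-03,
       -7.72956108e-06, -4.16601440e-03]), 'joint_efforts': array([ 1.65257896e-01, -4.87941778e+01, -1.99588984e+01,  7.49365403e-02,
        3.01469571e-02,  1.29237128e-01]), 'tool_pos': array([ 0.55467717, -0.19003736,  0.10251799]), 'tool_rot': array([ 3.14044035e+00, -6.51074455e-04,  5.49228720e-01]), 'contact_force': array([-0.14314607, -0.84215843,  4.63463359]), 'torque': array([-0.11136275, -0.04459244, -0.0923515 ]), 'grip_force': 24.994195103645325, 'opening': 0.013813266340908363}
```

At yaw 31.5° with the underside at about 71 mm, the lid is home. Relieving the press and releasing.

Emit:
step_arm(commands=[{"translation":[0,0,-0.5],"roll":0},{"translation":[0,0,-0.4],"roll":0},{"translation":[0,0,0],"roll":0}])

```text
time: 13.37
tool_pos: [0.5541, -0.1897, 0.1026]
tool_rot: [-3.141, 0.0, 0.547]
contact_force: [0.0, -1.0, 0.2]
opening: 0.0138
grip_force: 25.0
```

Emit:
step_arm(commands=[{"translation":[0,0,0],"roll":0},{"translation":[0,0,0],"roll":0},{"translation":[0,0,0],"roll":0},{"translation":[0,0,0],"roll":0},{"translation":[0,0,0],"roll":0},{"translation":[0,0,0],"roll":0},{"translation":[0,0,-5],"roll":0},{"translation":[0,0,-15],"roll":0},{"translation":[0,0,-25],"roll":0},{"translation":[0,0,-30],"roll":0},{"translation":[0,0,-30],"roll":0},{"translation":[0,0,-20],"roll":0},{"translation":[0,0,0],"roll":0},{"translation":[0,0,0],"roll":0}], fingers=0.6)

```text
time: 14.53
tool_pos: [0.5547, -0.19, 0.2294]
tool_rot: [3.139, -0.002, 0.546]
contact_force: [-0.4, 0.7, -0.5]
opening: 0.0546
grip_force: 0.0
```

```bash
python3 - <<'E'
from h import *
s=observe();print(s['time'],s['tool_pos'],s['tool_rot'])
im=np.ascontiguousarray(read_camera('wrist')[:,:,::-1])
cv2.imwrite('pics/w4.png',im)
print(proj('wrist',[[.5541,-.1892,.124],[.5541,-.1892,.098]]))
hsv=cv2.cvtColor(im,cv2.COLOR_BGR2HSV)
m=((hsv[...,0]<20)&(hsv[...,1]>150)&(hsv[...,2]>150)).astype(np.uint8)
n,l,st,ce=cv2.connectedComponentsWithStats(m)
for i in range(1,n):
    if st[i,4]>300:
        r=cv2.minAreaRect(np.argwhere(l==i)[:,::-1].astype(np.float32));b=cv2.boxPoints(r);W=np.array([ray('wrist',p,.124) for p in b])
        print(r,W.mean(0),[round(np.degrees(np.arctan2(*(W[(k+1)%4]-W[k])[::-1]))%180,1) for k in range(4)])
E
```

```text
14.5333 [ 0.55474575 -0.18998209  0.22941208] [ 3.13893376e+00 -1.62563869e-03  5.45886950e-01]
[[327.95925018 236.52831758]
 [328.05695301 225.70125047]]
((90.0906753540039, 216.65545654296875), (14.756220817565918, 44.844512939453125), 59.74356460571289) [ 0.48274272 -0.04456151] [np.float64(148.0), np.float64(54.8), np.float64(148.5), np.float64(53.3)]
((328.0, 232.0), (54.0, 18.0), 90.0) [ 0.55647612 -0.18779322] [np.float64(121.2), np.float64(31.6), np.float64(121.2), np.float64(30.8)]
```

View pics/w4.png

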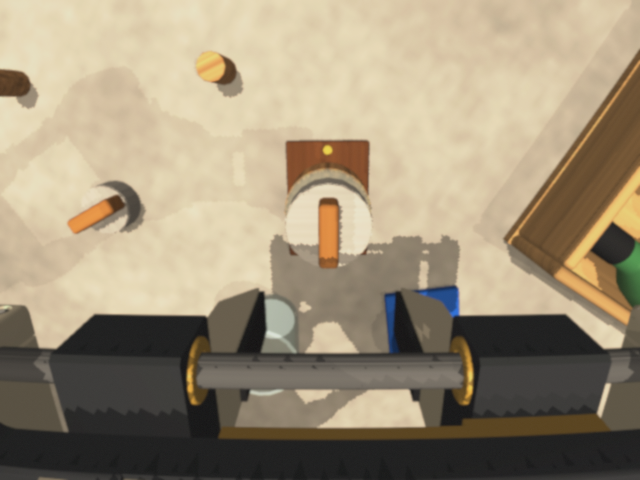

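The lid is seated on the jar at (328,220) with its bar in line with the board's long side (about 31° against 31.5°), and the gripper is clear.

```bash
python3 -c "from cell import *;print(hand_in())"
```

```text
the job is handed in; nothing more can be done
None
```

The 64 mm lid is screwed fully home on the cork-sleeved jar, bar in line with the board's long side to within about a degree, then released. I didn't touch the other two lids, and I handed the job in at about 14.6 s.

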